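# Find the sealed case that rattles and present it

## Robot

A 6-joint arm with a two-finger parallel gripper is mounted at the origin on a cart in front of the work surface, level with it; the furniture and walls round the work are solid. World frame = base frame: x ahead of the robot, y to its left, z up, the work surface at z = 0. Lengths are in m, angles in rad, forces in N, time in s.
With the tool pointing down it reaches from about 0.25 to 0.775 m from the base axis. Payload 4 kg.
Tool frame: the origin (TCP) lies at the very end of the fingers, on their centre line; the grasp point (between the pads) lies 19 mm behind it (robot.hold_point_z is the distance from the TCP to the grasp point, in m); z points along the fingers, y is the line along which they close (so a half turn about z gives the same grasp; the last joint's range is limited). The gripper opens to 94 mm and grips with 3 to 60 N. Pads are 16 mm wide; open, the fingers measure 119 mm over their backs; the gripper's body (75 mm by 177 mm) begins 78 mm behind the grasp point.
Start: joints at [1.246, 0.087, 1.371, -0, 1.684, -0.103], TCP at [0.121, 0.537, 0.206] pointing down, gripper open.
Joint ranges: [-3.1, 3.1], [-0.76, 2.03], [0.27, 2.55], [-1.08, 4.22], [0.17, 2.65], [-2.57, 2.57]. Speed limits (rad/s): [2.79, 2.79, 3.14, 3.14, 3.14, 3.14].

## Interface

Orientations are given as [roll, pitch, yaw] about the fixed x, y, z axes, in that order (R = Rz(yaw) Ry(pitch) Rx(roll)).
In Python, from bench import robot gives the robot as it stands.
- The arm moves only by the tool carry_out, never from a script. Its argument "steps" is a list of rows, each a list of 3 entries, a list of its own where there are three numbers: the shift along the tool's x, y, z in m, then the turn about the tool's z in units of 10 degrees (1.0 is 10 degrees), then the closure, from -1 (fully open) to 1 (shut). In form: [[[tx, ty, tz], roll, jaw], ...]. A call has 1 to 10 rows; each row is the pose to reach, as a shift and turn from the pose commanded when the call began, along the tool's axes at that moment; what a row does not reach only later rows make up. A row lasts 1/8 s, in which the tool goes at most 62.5 mm and 10.7 degrees, less where a joint would pass 70% of its speed; a pose out of reach is approached as far as the arm can. A call with a gripper value outside its range is refused whole. The fingers move at their own pace and stop on an object; the grip force is fixed at half the most. Time passes only in rows, so rows that repeat a pose let the fingers close. It gives the time, the measured TCP pose, the force, the opening and the grip force at its end, in the units of the state.
- robot.get_obs(): the state, without advancing time (a new reading comes with each control period).
- robot.snapshot(name): name is "side" or "top"; returns a dict with "image" (400x640x3 uint8, red, green, blue), "z_map" (400x640 float32, m along the optical axis (not along the pixel's ray), 0 where there is no reading), "mtx" (3x3 intrinsics, pixels), "R" (3x3) and "t" (3): a world point X has camera coordinates R X + t. Camera axes: x right, y down, z forward; pixel columns grow to the right and rows downward; lengths in m; the calibration is good to about 2 mm. A picture is of the moment at which its call begins.
- robot.close_job(): hands the job in; it is judged then, once.
The state is a dict: "time": time; "joint_positions": joint angles; "qvel": joint speeds; "joint_torque": joint torques, N m; "tool_pos": TCP position; "ee_rot": TCP orientation; "wrist_force": force on the tool from outside, world axes, zero at the start; "wrist_torque": the same for the moment, N m; "width": finger opening in m; "finger_force": force on a finger pad.
Only numpy, scipy, OpenCV 4.12 (cv2) and the standard library are available. Lean on these libraries where they do the work, as an engineer would, in place of code of your own. Each camera call takes 0.05 s, during which the arm holds its last target. There are 200 camera calls.

## Task

One of the three sealed grey parts cases in the rack has a part loose inside: pick them up one by one and shake each back and forth along its length until you find the one that rattles, setting every quiet case back in a nest of the rack. Hold the rattling case out level above the middle of the steel returns tray, about a hand's breadth up, and finish still holding it there, with the other two cases standing in the rack. Do not disturb the things standing about.

Things in the scene. Friction and masses are not known exactly. Their poses are not given: they have to be found in the camera images.
- rack: Fixed flat aluminium rack on the bench, 140 mm (its x) by 270 mm (its y), plate 6 mm thick, three nests 100 mm apart along its y. Origin at the centre of its underside, z up. Each nest corner has a 10 mm high angle above the plate, 16 mm along both sides, with 3 mm play all round the case; the middle of a case's long sides is open to the fingers.
- nest_1 (a point): Centre of the plate's upper face in the nest at the rack's -y end, 6 mm above the bench; axes as the rack. In each nest stands at the start, centred and upright, one of three sealed grey cases, alike outside: 110 mm long (rack's x), 50 mm wide (rack's y), 42 mm high, 0.33 to 0.47 kg in all. Which case rattles changes from run to run.
- nest_2 (a point): The same for the middle nest. In the case that rattles a 0.25 kg part slides almost freely up to 30 mm either way from the middle along the case's length: it runs to the leading end when a brisk stroke stops (or to the low end on a 10 degree tilt), knocks and stays there while level, so the held case's moment about its width shifts 0.07 N m from the middle.
- nest_3 (a point): The same for the nest at the rack's +y end. In the two quiet cases the contents are fixed at the middle, so nothing shifts.
- tray: Fixed shallow stainless returns tray, 130 mm (its x) by 100 mm (its y), 16 mm high, open on top. Origin at the centre of its underside on the bench, z up.
- lens_canister_1: Black round lens canister, 37 mm across, 62 mm high, a bystander. Origin at the centre of its underside.
- lens_canister_2: White round lens canister, 41 mm across, 50 mm high, a bystander. Origin at the centre of its underside.
- objective_20: Microscope objective standing on the bench, 28 mm across, 44 mm high, a bystander. Origin at the centre of its underside.

How it is judged:
On the way, in this order (a step that is already met when the one before it is completed fails the run):
1. the rattling case is held clear of the rack and the part inside has slid to its one end (height (world z) of case_q above 0.05 m and distance between insert and stop_front below 0.012 m), for 0.02 s.
2. still held clear, the part inside has slid to the other end: the case was shaken (height (world z) of case_q above 0.05 m and distance between insert and stop_back below 0.012 m), for 0.02 s.
At the end, for the whole second after the job is handed in: The rattling case is held still in the fingers, level within 0.2 rad, underside 60 to 220 mm above the bench, middle within 40 mm of the tray's middle from above, resting on nothing; both quiet cases stand upright, released, fully down, within 12 mm of a nest's centre (horizontal distance between case_q and tray below 0.04 m and height (world z) of case_q between 0.06 and 0.22 m and angle between case_q's own z axis and vertical below 0.2 rad and linear speed of case_q below 0.05 m/s and contact force between the fingers and case_q above 2 N and contact force between case_q and tray below 0.1 N and (horizontal distance between case_p and nest_1 below 0.012 m or horizontal distance between case_p and nest_2 below 0.012 m or horizontal distance between case_p and nest_3 below 0.012 m) and height (world z) of each of case_p, case_r below 0.014 m and angle between each of case_p, case_r's own z axis and vertical below 0.1 rad and linear speed of each of case_p, case_r below 0.03 m/s and contact force between the fingers and case_p below 0.2 N and (horizontal distance between case_r and nest_1 below 0.012 m or horizontal distance between case_r and nest_2 below 0.012 m or horizontal distance between case_r and nest_3 below 0.012 m) and contact force between the fingers and case_r below 0.2 N); the arm keeps its last pose, push and grip.
It fails at once if a bystander is pushed more than 30 mm (distance of any of lens_canister_1, lens_canister_2, objective_20 from where it was at the start of the episode above 0.03 m).
It also fails if it takes over 72 s, if anything falls off the work surface, if the arm or the gripper's body presses on something with over 40 N, if the wrist force passes 120 N, or if a joint passes its speed limit or range.

## Working session

There is one attempt and no reset: what is moved stays moved. The work goes in short steps, Python scripts to look and compute and a tool call to move; the robot and the scene stay as the last step left them, time stands still between calls to the robot, and variables do not carry over. Pictures are saved under pics/ and viewed, at most 10 in all, crops included, and the job is handed in when it is done.

Besides the shell and the picture viewer there is one more tool, called as name(argument=value, ...) on one line, values as JSON. carry_out: Moves the arm, as the interface text tells. Its arguments: {"type":"object","properties":{"steps":{"type":"array","items":{"type":"array"}}},"required":["steps"]}

```bash
mkdir -p pics; cat > h.py <<'E'
import numpy as np, cv2
from bench import robot
def snap(n,f):
    s=robot.snapshot(n); cv2.imwrite('pics/'+f,s['image'][:,:,::-1]); np.savez('pics/'+f+'.npz',**s); return s
def cloud(s):
    z=s['z_map'].astype(float); v,u=np.mgrid[:z.shape[0],:z.shape[1]]
    K=s['mtx']; c=np.stack([(u-K[0,2])/K[0,0]*z,(v-K[1,2])/K[1,1]*z,z],-1)
    P=(c-s['t'])@s['R']; P[z==0]=np.nan; return P
E
python3 - <<'E'
from h import *
for n in('top','side'):
    s=snap(n,n+'1.png'); print(n,-s['R'].T@s['t'],s['R'][2])
o=robot.get_obs(); print(o)
E
```

```text
top [0.4516471  0.14911893 0.904444  ] [ 0.13385331  0.0098503  -0.9909522 ]
side [0.29938259 1.08511243 0.42465496] [ 0.25620224 -0.89465426 -0.36599751]
{'time': 0.1, 'joint_positions': array([ 1.24591124e+00,  8.79124455e-02,  1.37208842e+00, -3.11189401e-05,
        1.68362216e+00, -1.03096405e-01]), 'qvel': array([ 0.00017138, -0.00226117, -0.00284592, -0.0002139 , -0.00094044,
       -0.00201149]), 'joint_torque': array([ 2.42180118e-03, -3.41249156e+01, -3.03302836e+01,  7.19700172e-02,
        3.04517196e-02, -8.09681478e-05]), 'tool_pos': array([0.12083934, 0.53604995, 0.20441156]), 'ee_rot': array([-3.13956988e+00, -1.78189057e-04,  2.91980032e+00]), 'wrist_force': array([-0.3571619 , -0.34285293, -0.43716962]), 'wrist_torque': array([-0.01477421, -0.01092121, -0.0145083 ]), 'finger_force': 0.0, 'width': 0.09369726672076588}
```

View pics/top1.png

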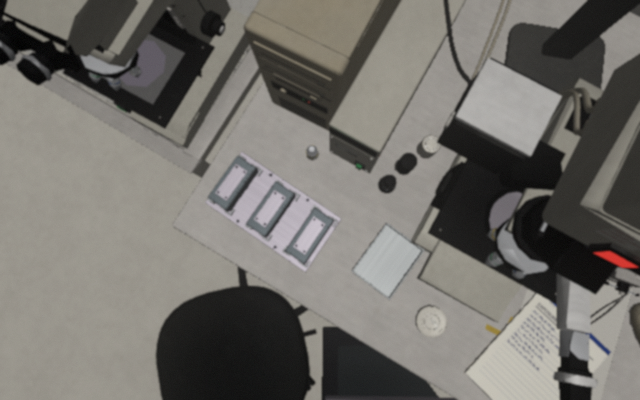

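View pics/side1.png

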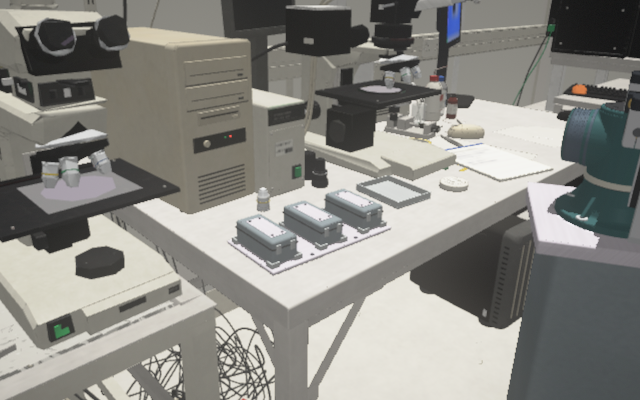

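The top view shows the three cases near pixels (234,183), (271,209) and (311,236), the tray at (388,260), the objective at (312,152), black round things at (388,184) and (405,163), and white ones at (430,147) and (431,320). The side view agrees, with the cases at (265,238), (313,222) and (353,208) and the tray at (393,191).

```bash
cat > m.py <<'E'
from h import *
for n in('top','side'):
    s=dict(np.load(f'pics/{n}1.png.npz')); P=cloud(s)
    pts={'top':[(234,183),(271,209),(311,236),(388,260),(312,152),(388,184),(405,163),(430,147),(431,320),(345,150),(480,275)],'side':[(265,235),(313,218),(353,204),(393,191),(263,200),(319,178),(454,184)]}[n]
    for u,v in pts: print(n,(u,v),P[v,u].round(3))
    X=P.reshape(-1,3)
    m=(P[...,2]>.038)&(P[...,2]<.06); 
    k,l,st,c=cv2.connectedComponentsWithStats(m.astype('uint8'))
    for i in range(1,k):
        if 80<st[i,4]<3000:
            Q=P[l==i]; r=cv2.minAreaRect(Q[:,:2].astype('float32')*1000)
            print(n,i,st[i,4],c[i].round(),'med z',np.median(Q[:,2]).round(4),'rect mm',np.round(r[0],1),np.round(r[1],1),round(r[2],1))
E
python3 m.py
```

```text
top (234, 183) [0.598 0.355 0.048]
top (271, 209) [0.543 0.275 0.048]
top (311, 236) [0.487 0.19  0.049]
top (388, 260) [0.439 0.025 0.003]
top (312, 152) [0.667 0.19  0.043]
top (388, 184) [0.595 0.031 0.063]
top (405, 163) [ 0.64  -0.005  0.063]
top (430, 147) [ 0.678 -0.06   0.052]
top (431, 320) [ 0.315 -0.062  0.013]
top (345, 150) [0.655 0.122 0.11 ]
top (480, 275) [ 0.411 -0.157  0.048]
top 3 228 [560.  48.] med z 0.0492 rect mm [ 900.9 -356.9] [72.7 24.6] 63.0
top 12 177 [299. 112.] med z 0.0491 rect mm [755.9 222.4] [143.1   3.3] 62.7
top 19 281 [429. 145.] med z 0.0502 rect mm [683.8 -60.9] [39.1 36.8] 11.0
top 26 1248 [231. 183.] med z 0.0488 rect mm [599.4 361.2] [ 50.9 114.6] 56.3
top 41 1266 [269. 209.] med z 0.0487 rect mm [543.6 278.5] [ 51.  114.4] 56.6
top 47 1278 [308. 236.] med z 0.0486 rect mm [488.5 195.1] [ 50.4 114.8] 56.3
top 50 279 [625. 282.] med z 0.0446 rect mm [ 394.8 -453.6] [57.1 33.6] 69.6
side (265, 235) [0.588 0.391 0.048]
side (313, 218) [0.534 0.305 0.048]
side (353, 204) [0.483 0.22  0.047]
side (393, 191) [0.437 0.02  0.003]
side (263, 200) [0.6
[... 410 characters left out ...]
3
side 13 124 [404. 118.] med z 0.0484 rect mm [ 493.1 -494.8] [62.7 64. ] 65.5
side 18 2876 [384. 150.] med z 0.046 rect mm [ 530.8 -183.2] [247.7 372.3] 60.6
side 21 1495 [249. 179.] med z 0.0489 rect mm [704.3 144. ] [343.8  70.1] 54.3
side 22 652 [604. 200.] med z 0.048 rect mm [41.8 22.4] [ 63.  139.3] 34.3
side 24 826 [354. 202.] med z 0.0476 rect mm [488.2 196.6] [ 51.9 113.3] 56.3
side 25 964 [313. 215.] med z 0.0478 rect mm [542.9 280.5] [ 52.7 115.2] 55.7
side 26 1134 [267. 230.] med z 0.0479 rect mm [597.8 363.1] [ 51.5 112.5] 56.5
side 27 367 [ 71. 240.] med z 0.0531 rect mm [860.4 510. ] [74.1 33.3] 65.5
side 29 911 [ 99. 258.] med z 0.0407 rect mm [798.5 523.2] [65.5 69.3] 37.4
```

```bash
cat > m2.py <<'E'
from h import *
d=dict(np.load('pics/top1.png.npz')); P=cloud(d)
S=cloud(dict(np.load('pics/side1.png.npz')))
Q=np.r_[P.reshape(-1,3),S.reshape(-1,3)]
Q=Q[(Q[:,2]>.08)&(Q[:,2]<.9)&(np.hypot(Q[:,0],Q[:,1])>.25)]
a=np.deg2rad(56.3); L=np.array([np.cos(a-np.pi/2),np.sin(a-np.pi/2)]); W=np.array([np.cos(a),np.sin(a)])
for n,c in dict(A=(.5986,.3621),B=(.5432,.2795),C=(.4883,.1958),T=(.439,.022)).items():
    e=Q[:,:2]-c; l,w=e@L,e@W
    print(n,'nearest',np.hypot(l,w).min().round(3))
    for t in (110,):
        m=np.abs(w)<.1; print('  +L clear',l[m&(l>0)].min(initial=9).round(3),'-L',(-l[m&(l<0)]).min(initial=9).round(3))
        m=np.abs(l)<.06; print('  +W clear',w[m&(w>0)].min(initial=9).round(3),'-W',(-w[m&(w<0)]).min(initial=9).round(3))
# tray: find by rim/interior
im=d['image']; hsv=cv2.cvtColor(im,cv2.COLOR_RGB2HSV)
for n,seed in(('top',(388,260)),('side',(393,191))):
    s=dict(np.load(f'pics/{n}1.png.npz')); X=cloud(s)
    near=np.hypot(X[...,0]-.44,X[...,1]-.025)<.11
    m=(near&(X[...,2]>.0085)&(X[...,2]<.03))
    r=cv2.minAreaRect((X[m][:,:2]*1000).astype('float32')); print(n,m.sum(),r)
E
python3 m2.py
```

```text
A nearest 0.138
  +L clear 0.196 -L 0.48
  +W clear 0.137 -W 0.538
B nearest 0.178
  +L clear 0.175 -L 0.431
  +W clear 0.237 -W 0.439
C nearest 0.178
  +L clear 0.174 -L 0.432
  +W clear 0.337 -W 0.337
T nearest 0.063
  +L clear 0.063 -L 9.0
  +W clear 0.509 -W 0.139
top 477 ((439.27294921875, 22.509071350097656), (156.3154754638672, 172.6898651123047), 14.318425178527832)
side 946 ((438.99603271484375, 20.42938232421875), (155.45770263671875, 177.27734375), 14.003692626953125)
```

```bash
cat > m3.py <<'E'
from h import *
for n in('top','side'):
    s=dict(np.load(f'pics/{n}1.png.npz')); X=cloud(s)
    m=(np.hypot(X[...,0]-.44,X[...,1]-.02)<.16)&(X[...,2]>.08)&(X[...,2]<.9)
    v,u=np.nonzero(m); print(n,'high near T',m.sum()); print(np.c_[u,v,X[m].round(3)][::max(1,m.sum()//12)])
    m=(np.hypot(X[...,0]-.6,X[...,1]-.362)<.18)&(X[...,2]>.08)&(X[...,2]<.9)
    v,u=np.nonzero(m); print(n,'high near A',m.sum()); print(np.c_[u,v,X[m].round(3)][::max(1,m.sum()//6)])
    m=(np.hypot(X[...,0]-.44,X[...,1]-.02)<.11)&(X[...,2]>.0085)&(X[...,2]<.03)
    k,l,st,c=cv2.connectedComponentsWithStats(m.astype('uint8'))
    for i in range(1,k):
        if st[i,4]>60: r=cv2.minAreaRect((X[l==i][:,:2]*1000).astype('float32')); print(st[i],np.round(r[0]),np.round(r[1]),r[2])
E
python3 m3.py
```

```text
top high near T 17398
[[ 6.22e+02  1.30e+02  5.55e-01 -9.10e-02  5.73e-01]
 [ 5.94e+02  1.66e+02  5.31e-01 -8.70e-02  5.40e-01]
 [ 6.23e+02  1.84e+02  5.06e-01 -7.40e-02  5.92e-01]
 [ 4.54e+02  1.98e+02  5.50e-01 -6.70e-02  1.88e-01]
 [ 4.51e+02  2.09e+02  5.31e-01 -6.20e-02  1.84e-01]
 [ 5.56e+02  2.18e+02  4.87e-01 -6.50e-02  5.12e-01]
 [ 5.16e+02  2.26e+02  4.93e-01 -1.15e-01  3.16e-01]
 [ 5.03e+02  2.33e+02  4.85e-01 -1.15e-01  2.71e-01]
 [ 5.21e+02  2.40e+02  4.73e-01 -1.21e-01  3.16e-01]
 [ 6.23e+02  2.47e+02  4.60e-01 -1.14e-01  5.30e-01]
 [ 4.80e+02  2.56e+02  4.50e-01 -1.08e-01  1.87e-01]
 [ 5.11e+02  2.67e+02  4.34e-01 -1.26e-01  2.67e-01]
 [ 5.58e+02  3.28e+02  3.66e-01 -1.22e-01  3.97e-01]]
top high near A 720
[[1.89e+02 8.70e+01 7.69e-01 4.25e-01 1.48e-01]
 [1.80e+02 9.80e+01 7.46e-01 4.41e-01 1.49e-01]
 [1.79e+02 1.04e+02 7.36e-01 4.44e-01 1.43e-01]
 [1.57e+02 1.10e+02 7.22e-01 4.84e-01 1.47e-01]
 [1.46e+02 1.15e+02 7.11e-01 5.03e-01 1.50e-01]
 [1.60e+02 1.19e+02 7.04e-01 4.77e-01 1.48e-01]]
[351 219  80  81 472] [443.  -6.] [148. 180.] 53.83654022216797
side high near 
[... 419 characters left out ...]
  1.87e-01]
 [ 3.90e+02  9.90e+01  4.72e-01 -7.30e-02  1.86e-01]
 [ 3.79e+02  1.06e+02  4.87e-01 -2.00e-02  1.80e-01]
 [ 3.56e+02  1.20e+02  5.46e-01 -6.70e-02  1.33e-01]
 [ 3.66e+02  1.30e+02  5.27e-01 -9.70e-02  1.03e-01]
 [ 3.53e+02  1.42e+02  5.50e-01 -6.10e-02  8.10e-02]]
side high near A 524
[[1.48e+02 1.72e+02 7.66e-01 4.29e-01 1.47e-01]
 [1.62e+02 1.79e+02 7.29e-01 4.50e-01 1.47e-01]
 [1.61e+02 1.83e+02 7.20e-01 4.66e-01 1.48e-01]
 [1.62e+02 1.86e+02 7.12e-01 4.77e-01 1.48e-01]
 [1.54e+02 1.89e+02 7.17e-01 4.89e-01 1.47e-01]
 [1.78e+02 1.91e+02 6.88e-01 4.73e-01 1.42e-01]
 [1.58e+02 1.97e+02 7.05e-01 4.99e-01 1.41e-01]]
[357 166  74  39 960] [439.  20.] [157. 177.] 12.261192321777344
```

```bash
cat > m4.py <<'E'
from h import *
s=dict(np.load('pics/top1.png.npz'))
C=-s['R'].T@s['t']
w=[]
for u,v in [(388,223),(427,248),(390,297),(354,268)]:
    d=s['R'].T@np.linalg.solve(s['mtx'],[u,v,1]); w.append((C+d*(.016-C[2])/d[2])[:2])
w=np.array(w); print(w.round(3),np.linalg.norm(np.diff(w,axis=0),axis=1).round(3)); T=w.mean(0); print('tray',T)
X=np.r_[cloud(s).reshape(-1,3),cloud(dict(np.load('pics/side1.png.npz'))).reshape(-1,3)]
X=X[(X[:,2]>.07)&(X[:,2]<.85)&(np.hypot(X[:,0]-.44,X[:,1]-.02)<.3)]
for lo,hi in((.07,.13),(.13,.25),(.25,.4),(.4,.6)):
    Y=X[(X[:,2]>lo)&(X[:,2]<hi)]; print(lo,hi,[(x,Y[np.abs(Y[:,0]-x)<.015,1].max(initial=-9).round(3)) for x in np.arange(.3,.62,.03).round(2)])
res=[]
for yd in range(-180,180,10):
  a=np.deg2rad(yd); l=np.array([np.cos(a),np.sin(a)]); wd=np.array([l[1],-l[0]])
  if yd%180!=yd: continue
  for dx,dy in((0,0),(-.01,.02),(-.015,.015),(0,.02)):
    c=T+(dx,dy); e=X[:,:2]-c
    q=np.abs(np.c_[e@l,e@wd])
    def cl(h,sel): g=np.maximum(q[sel]-h,0); return np.hypot(*g.T).min(initial=9)
    res.append((min(cl((.038,.089),X[:,2]>.16),cl((.055,.04),X[:,2]<.2)),yd,dx,dy))
res.sort(reverse=True); print(res[:8]); print([r for r in res if r[1]in(140,150)])
E
python3 m4.py
```

```text
[[ 0.518  0.026]
 [ 0.465 -0.057]
 [ 0.362  0.023]
 [ 0.422  0.099]] [0.098 0.131 0.097]
tray [0.44166961 0.02269514]
0.07 0.13 [(np.float64(0.3), np.float64(-9.0)), (np.float64(0.33), np.float64(-9.0)), (np.float64(0.36), np.float64(-9.0)), (np.float64(0.39), np.float64(-9.0)), (np.float64(0.42), np.float64(-9.0)), (np.float64(0.45), np.float64(-9.0)), (np.float64(0.48), np.float64(-0.257)), (np.float64(0.51), np.float64(-0.1)), (np.float64(0.54), np.float64(-0.051)), (np.float64(0.57), np.float64(-0.053)), (np.float64(0.6), np.float64(-0.059))]
0.13 0.25 [(np.float64(0.3), np.float64(-9.0)), (np.float64(0.33), np.float64(-9.0)), (np.float64(0.36), np.float64(-0.226)), (np.float64(0.39), np.float64(-0.169)), (np.float64(0.42), np.float64(-0.107)), (np.float64(0.45), np.float64(-0.063)), (np.float64(0.48), np.float64(-0.018)), (np.float64(0.51), np.float64(-0.021)), (np.float64(0.54), np.float64(-0.04)), (np.float64(0.57), np.float64(-0.053)), (np.float64(0.6), np.float64(-0.071))]
0.25 0.4 [(np.float64(0.3), np.float64(-0.11)), (np.float64(0.33), np.float64(-0.115)), (np.float64(0.3
[... 942 characters left out ...]
.015, 0.015), (np.float64(0.027009479088294326), 140, -0.01, 0.02), (np.float64(0.025986705570400996), 120, -0.01, 0.02), (np.float64(0.02512709142610236), 150, -0.015, 0.015), (np.float64(0.024156578551478812), 120, -0.015, 0.015), (np.float64(0.023609192130183913), 150, -0.01, 0.02)]
[(np.float64(0.02762576325545652), 140, -0.015, 0.015), (np.float64(0.027009479088294326), 140, -0.01, 0.02), (np.float64(0.02512709142610236), 150, -0.015, 0.015), (np.float64(0.023609192130183913), 150, -0.01, 0.02), (np.float64(0.019349034657104545), 140, 0, 0.02), (np.float64(0.014948938092339513), 150, 0, 0.02), (np.float64(0.006493282463373752), 140, 0, 0), (np.float64(0.0046367103693357795), 150, 0, 0)]
```

carry_out(steps=[[[-0.06, 0, 0], 1.05, -1], [[-0.12, 0, 0], 2.1, -1]])

```text
time: 0.35
tool_pos: [0.2385, 0.5099, 0.2049]
ee_rot: [-3.141, -0.0, 2.55]
wrist_force: [0.2, 0.1, -0.0]
width: 0.0938
finger_force: 0.0
```

carry_out(steps=[[[-0.055, -0.017, 0.01], 0, -1], [[-0.11, -0.035, 0.02], 0, -1], [[-0.165, -0.052, 0.03], 0, -1], [[-0.22, -0.07, 0.045], 0, -1], [[-0.275, -0.087, 0.06], 0, -1], [[-0.33, -0.105, 0.08], 0, -1], [[-0.383, -0.121, 0.105], 0, -1], [[-0.383, -0.121, 0.105], 0, -1]])

```text
time: 1.35
tool_pos: [0.4893, 0.1934, 0.0972]
ee_rot: [-3.137, -0.003, 2.547]
wrist_force: [-0.3, 1.2, -0.9]
width: 0.0939
finger_force: 0.0
```

```bash
cat > q.py <<'E'
from h import *
o=robot.get_obs(); y=o['ee_rot'][2]; print('yaw',np.rad2deg(y),o['tool_pos'].round(4),'t',o['time'],'w',o['width'])
X=np.array([np.cos(y),np.sin(y)]);Y=np.array([np.sin(y),-np.cos(y)])
for n,c in dict(A=(.5983,.3621),B=(.5432,.2795),C=(.4883,.1958),T=(.425,.043)).items():
    d=np.array(c)-o['tool_pos'][:2]; print(n,'shift',(d@X).round(4),(d@Y).round(4))
t=o['wrist_torque']; print('F',o['wrist_force'].round(2),'M',t.round(3),'M_width',(t[:2]@Y).round(4),'grip',o['finger_force'])
E
python3 q.py
```

```text
yaw 145.95602192804668 [0.4893 0.1934 0.0972] t 1.35 w 0.09393812598695217
A shift 0.0042 0.2008
B shift 0.0036 0.1015
C shift 0.0022 0.0014
T shift -0.0309 -0.1606
F [-0.29  1.2  -0.88] M [0.034 0.066 0.027] M_width 0.0736 grip 0.0
```

carry_out(steps=[[[0.002, 0.001, 0.04], 0, -1], [[0.002, 0.001, 0.075], 0, -1], [[0.002, 0.001, 0.081], 0, -1], [[0.002, 0.001, 0.081], 0, -1], [[0.002, 0.001, 0.081], 0, 1], [[0.002, 0.001, 0.081], 0, 1], [[0.002, 0.001, 0.081], 0, 1], [[0.002, 0.001, 0.081], 0, 1], [[0.002, 0.001, 0.081], 0, 1]])

```text
time: 2.48
tool_pos: [0.488, 0.1982, 0.0196]
ee_rot: [-3.14, -0.0, 2.553]
wrist_force: [-0.9, -2.1, 1.3]
width: 0.0496
finger_force: 30.0
```

```bash
python3 q.py
```

```text
yaw 146.29108231048298 [0.488  0.1982 0.0196] t 2.475 w 0.04963581283804961
A shift -0.0008 0.1976
B shift -0.0008 0.0983
C shift -0.0016 -0.0018
T shift -0.0337 -0.1641
F [-0.91 -2.06  1.26] M [-0.503  0.377  0.014] M_width 0.0339 grip 29.99794989824295
```

carry_out(steps=[[[0, 0, -0.05], 0, 1], [[0, 0, -0.1], 0, 1], [[0, 0, -0.11], 0, 1], [[0, 0, -0.11], 0, 1], [[0, 0, -0.11], 0, 1], [[0, 0, -0.11], 0, 1]])

```text
time: 3.22
tool_pos: [0.4871, 0.1985, 0.1268]
ee_rot: [-3.138, -0.003, 2.553]
wrist_force: [0.9, 0.3, -3.4]
width: 0.0498
finger_force: 30.0
```

```bash
python3 q.py
```

```text
yaw 146.2891790372926 [0.4871 0.1985 0.1268] t 3.225 w 0.04978921158289502
A shift -0.0017 0.1978
B shift -0.0017 0.0985
C shift -0.0025 -0.0016
T shift -0.0347 -0.1638
F [ 0.93  0.3  -3.44] M [-0.041 -0.072 -0.003] M_width -0.0827 grip 29.994635581970215
```

carry_out(steps=[[[0.06, 0, -0.11], 0, 1], [[0.12, 0, -0.11], 0, 1], [[0.12, 0, -0.11], 0, 1], [[0.12, 0, -0.11], 0, 1], [[0.12, 0, -0.11], 0, 1], [[0.12, 0, -0.11], 0, 1]])

```text
time: 3.98
tool_pos: [0.3888, 0.2645, 0.2376]
ee_rot: [-3.138, -0.001, 2.552]
wrist_force: [0.6, -0.3, -3.7]
width: 0.0495
finger_force: 30.0
```

```bash
python3 q.py
```

```text
yaw 146.2130735674713 [0.3888 0.2645 0.2376] t 3.975 w 0.049458111052688526
A shift -0.1198 0.1976
B shift -0.12 0.0983
C shift -0.1209 -0.0018
T shift -0.1533 -0.164
F [ 0.62 -0.29 -3.73] M [-0.083 -0.023  0.049] M_width -0.065 grip 29.99458819627762
```

carry_out(steps=[[[-0.06, 0, 0], 0, 1], [[-0.12, 0, 0], 0, 1], [[-0.12, 0, 0], 0, 1], [[-0.12, 0, 0], 0, 1], [[-0.12, 0, 0], 0, 1], [[-0.12, 0, 0], 0, 1]])

```text
time: 4.72
tool_pos: [0.4876, 0.1996, 0.2397]
ee_rot: [3.141, -0.0, 2.555]
wrist_force: [-0.6, -0.1, -2.8]
width: 0.0498
finger_force: 30.0
```

```bash
python3 q.py
```

```text
yaw 146.38315968417328 [0.4876 0.1996 0.2397] t 4.725 w 0.04979186517014452
A shift -0.0022 0.1966
B shift -0.0021 0.0973
C shift -0.0027 -0.0028
T shift -0.0346 -0.1651
F [-0.6  -0.08 -2.8 ] M [-0.013  0.061 -0.018] M_width 0.043 grip 29.990232288837433
```

carry_out(steps=[[[0.06, 0, 0], 0, 1], [[0.12, 0, 0], 0, 1], [[0.12, 0, 0], 0, 1], [[0.12, 0, 0], 0, 1], [[0.12, 0, 0], 0, 1], [[0.12, 0, 0], 0, 1]])

```text
time: 5.48
tool_pos: [0.3894, 0.2648, 0.2393]
ee_rot: [-3.141, 0.0, 2.552]
wrist_force: [0.2, 0.2, -3.0]
width: 0.0497
finger_force: 30.0
```

```bash
python3 q.py
```

```text
yaw 146.1931426778702 [0.3894 0.2648 0.2393] t 5.475 w 0.04968294869406325
A shift -0.1194 0.197
B shift -0.1196 0.0977
C shift -0.1206 -0.0024
T shift -0.153 -0.1645
F [ 0.2   0.24 -3.03] M [-0.054 -0.001 -0.001] M_width -0.0309 grip 29.99709963798523
```

```bash
cat > avg.py <<'E'
from h import *
r=[]
for i in range(12):
    robot.snapshot('side'); o=robot.get_obs(); y=o['ee_rot'][2]
    r.append([*o['wrist_force'],o['wrist_torque'][:2]@[np.sin(y),-np.cos(y)],o['wrist_torque'][:2]@[np.cos(y),np.sin(y)]])
r=np.array(r); print('mean',r.mean(0).round(4),'sd',r.std(0).round(3),'t',o['time'])
E
python3 avg.py
```

```text
mean [ 0.0355 -0.1073 -3.8879 -0.0677  0.0278] sd [0.459 0.478 0.403 0.025 0.021] t 6.075
```

carry_out(steps=[[[-0.06, 0, 0], 0, 1], [[-0.12, 0, 0], 0, 1], [[-0.12, 0, 0], 0, 1], [[-0.12, 0, 0], 0, 1], [[-0.12, 0, 0], 0, 1], [[-0.12, 0, 0], 0, 1]])

```text
time: 6.82
tool_pos: [0.4876, 0.1998, 0.2399]
ee_rot: [3.141, 0.0, 2.555]
wrist_force: [-0.3, 0.4, -4.3]
width: 0.0495
finger_force: 30.0
```

```bash
python3 avg.py; python3 q.py
```

```text
mean [ 0.0602  0.1293 -3.8999  0.0725  0.0261] sd [0.409 0.366 0.576 0.032 0.026] t 7.425
yaw 146.28635559707087 [0.4884 0.1988 0.2395] t 7.425 w 0.050083962463047436
A shift -0.0008 0.1968
B shift -0.0008 0.0975
C shift -0.0016 -0.0026
T shift -0.0337 -0.1648
F [ 0.21  0.32 -3.41] M [ 0.022  0.065 -0.012] M_width 0.0659 grip 29.995479583740234
```

The moment about the case's width flips from -0.068 to +0.073 N m between strokes. That is the full 0.14 N m swing, so this case rattles. I'm carrying it to the tray.

carry_out(steps=[[[-0.005, -0.04, 0], 0, 1], [[-0.012, -0.08, 0.01], 0, 1], [[-0.022, -0.12, 0.03], 0, 1], [[-0.03, -0.15, 0.06], 0, 1], [[-0.034, -0.165, 0.09], 0, 1], [[-0.034, -0.165, 0.115], 0, 1], [[-0.034, -0.165, 0.115], 0, 1], [[-0.034, -0.165, 0.115], 0, 1]])

```text
time: 8.43
tool_pos: [0.4259, 0.0428, 0.1257]
ee_rot: [3.14, 0.002, 2.553]
wrist_force: [0.4, 0.2, -3.5]
width: 0.0494
finger_force: 30.0
```

```bash
cat > f.py <<'E'
from h import *
s=snap('side','side2.png'); t=snap('top','top2.png')
im=np.vstack([cv2.resize(x['image'][100:270,220:480,::-1],None,fx=1.7,fy=1.7) for x in(s,)]+[cv2.resize(t['image'][120:300,180:440,::-1],None,fx=1.7,fy=1.7)])
cv2.imwrite('pics/fin.png',im)
E
python3 f.py; python3 avg.py; python3 q.py
```

```text
mean [-0.0106  0.0683 -3.8591  0.069   0.0181] sd [0.371 0.671 0.506 0.043 0.035] t 9.125
yaw 146.2926134725371 [0.4251 0.0428 0.1244] t 9.125 w 0.049909974823189034
A shift 0.0331 0.3618
B shift 0.0331 0.2625
C shift 0.0324 0.1624
T shift 0.0002 0.0001
F [-0.21  0.41 -4.42] M [ 0.035 -0.022 -0.029] M_width 0.0013 grip 29.995577037334442
```

View pics/fin.png

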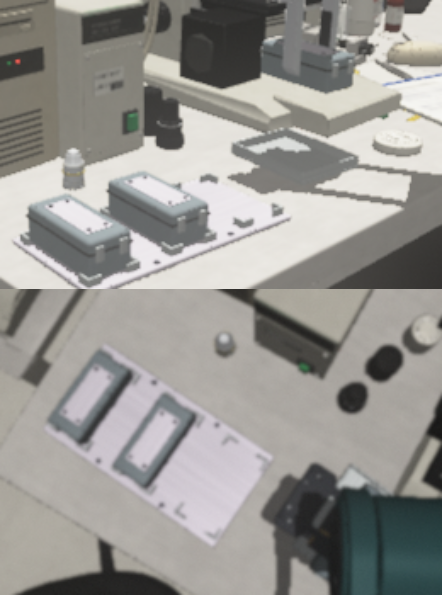

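The crops show the case held level over the tray at about (308,62), the other two still seated in nests at (80,222) and (158,205), and the canisters and objective untouched. I'll shift it a few mm nearer the tray's middle and then hand in.

carry_out(steps=[[[-0.006, 0, 0], 0, 1], [[-0.006, 0, 0], 0, 1], [[-0.006, 0, 0], 0, 1], [[-0.006, 0, 0], 0, 1]])

```text
time: 9.62
tool_pos: [0.4301, 0.0394, 0.1244]
ee_rot: [3.142, -0.0, 2.553]
wrist_force: [-0.1, -0.1, -4.9]
width: 0.0494
finger_force: 30.0
```

```bash
python3 -c "
from bench import robot
o=robot.get_obs(); print(o['tool_pos'],o['finger_force']); print(robot.close_job())"
```

```text
[0.43006619 0.03942449 0.1244307 ] 29.99542772769928
the job is handed in; nothing more can be done
None
```

The first case I shook, from the nest nearest the tray, was the rattling one, and I handed the job in with it held level about 110 mm above the bench, roughly 20 mm off the tray's middle; the other two cases never left their nests, nothing else was disturbed, and no verdict was returned.

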